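Snap the new bezel onto the dial gauge head under the palm press

TASK

A dial gauge head lies face up in its white sliding nest with its new black bezel only laid on loosely. Slide the nest (the red pull block is its handle) along the steel bed of the green palm press, without lifting it, until the centre of the dial sits right under the ram; then push the black palm knob down until the bezel snaps home flat on the case, without forcing it so hard that the glass breaks. Finish holding the knob down, with the ram still pressing firmly on the seated bezel, so that a colleague can put in its locking screws; leave the dish, screwdriver and slot gauge alone.

Things in the scene. Friction and masses are not known exactly. Their poses are not given: they have to be found in the camera images.
- press: green C-frame palm press, fixed. Origin on the bench (z = 0) straight below the ram axis; x from the ram to the column (away from the robot), z up. Plain steel bed 18 mm high, x = -150 to 66 mm, y = -115 to 115 mm; behind it the foot, 6 mm higher. Column at x = 80 to 126 mm; the round ram head (radius 24 mm) hangs at z = 108 to 178 mm round the ram axis, on an arm 40 mm wide.
- press_ram: the ram: white nylon die (52 mm across, 12 mm high), steel stem, black palm knob; slides straight up and down only. Origin at the centre of the die's flat lower face, 84 mm above the bench when up (at the start). Travels down 30 mm against a return spring (2.9 N to start, 5.5 N at 21 mm); rises when let go. The die meets the loose bezel after about 11.5 mm, the seated one after 21 mm.
- knob_top (a point): centre of the flat top (24 mm across) of the black palm knob (52 mm across, 30 mm high), on the ram axis; 230 mm above the bench when the ram is up. Push it straight down.
- gauge_nest: the work, one loose 0.55 kg piece on the bed: white plate 84 x 84 x 8 mm, fixed in it a dark round gauge case (64 mm across) face up, and an arm to the red pull block. Origin: centre of the plate's underside, below the dial's centre; x from the pull block to the dial, z up. Case shoulder 30 mm up; above it a 50 mm spigot with four sprung steel balls. A stem reaches 82 mm out in +y, 21 mm up.
- pull_block (a point): centre of the top of the nest's red pull block, 100 mm behind the dial's centre (nest x = -100 mm), 50.5 mm above the nest's underside. The block is 20 mm wide (nest y) and 32 mm long (nest x); its upright sides are free from 13 to 50 mm above the nest's underside. Grip it across its width from above.
- dial_centre (a point): centre of the dial, at the brass hub of the red hand, 42 mm above the nest's underside
- bezel: black knurled bezel ring with glass, 66 mm across, 15 mm high, 40 g. Origin: centre of its underside, z up. Loose, it rests on the balls, underside 39.4 mm above the nest's underside; home, it lies on the shoulder, 30 mm up. Pressed, it resists with up to about 8 to 14 N over the first 4 mm, then the balls give way, the force drops and it stops on the shoulder; the return spring adds to this.
- blue_dish: bystander: small blue plastic dish, 97 mm across, 29 mm high, loose. Origin: centre of its underside.
- screwdriver: bystander: loose screwdriver with a red handle, 210 mm long, along its y. Origin: middle of its underside.
- gauge_block: bystander: loose grey metal slot gauge, a stepped block 18 x 64 x 24 mm, long side along its y. Origin: middle of its underside.
There are look-alikes about, which are no part of the job. There is more than one size of the gauge_nest; the job needs the larger. Of the things that look like the bezel, the middle-sized one is meant.

How it is judged (in metres and radians):
On the way, in this order (a step that is already met when the one before it is completed fails the run):
1. the nest stands flat on the bed with the dial's centre under the ram axis (within 5 mm), the ram still up and the bezel still loose on top (horizontal distance between dial_centre and press_ram below 0.005 m and linear speed of gauge_nest below 0.01 m/s and z of press_ram in the frame of press above 0.081 m and z of bezel in the frame of gauge_nest above 0.035 m), for 0.2 s.
2. the ram, pushed down, has snapped the bezel home (z of bezel in the frame of gauge_nest below 0.0312 m and contact force between press_ram and bezel above 1 N), for 0.1 s.
At the end, for the whole second after the job is handed in: The robot pushes the ram down (over 3 N) and the die presses on the bezel with over 3 N; the bezel is home on the shoulder (underside under 31.2 mm above the nest's underside, level to 0.03 rad); the nest stands on the bed, dial centre within 6 mm of the ram axis; all at rest (z of bezel in the frame of gauge_nest below 0.0312 m and angle between the z axis of bezel and the z axis of gauge_nest, either way round below 0.03 rad and horizontal distance between dial_centre and press_ram below 0.006 m and z of gauge_nest in the frame of press below 0.0205 m and contact force between press_ram and bezel above 3 N and contact force between any of the fingers, the arm and press_ram above 3 N and linear speed of bezel below 0.01 m/s); the arm keeps its last pose, push and grip.
It fails at once if the die presses on the bezel with more than 60 N (the glass breaks) (contact force between press_ram and bezel above 60 N).
It fails at once if the nest is lifted more than 12 mm off the bed (z of gauge_nest in the frame of press above 0.03 m).
It fails at once if the bezel is tipped off the gauge (horizontal distance between bezel and dial_centre above 0.01 m).
It fails at once if the dish, the screwdriver or the slot gauge is moved by more than 20 mm (distance of any of blue_dish, screwdriver, gauge_block from where it was at the start of the episode above 0.02 m).
It also fails if it takes over 61 s, if anything falls off the work surface, if the arm or the gripper's body presses on something with over 40 N, if the wrist force passes 120 N, or if a joint passes its speed limit or range.

ROBOT

A 7-joint arm with a two-finger parallel gripper is mounted at the origin on a cart in front of the work surface, level with it; the furniture and walls round the work are solid. World frame = base frame: x ahead of the robot, y to its left, z up, the work surface at z = 0. Lengths are in mm, angles in rad, forces in N, time in s.
With the tool pointing down it reaches from about 400 to 875 mm from the base axis. Payload 19.3 kg.
Tool frame: the origin (TCP) lies on the centre line of the jaws, within the pads' length; the fingertips stand 17 mm ahead of it and the grasp point (between the pads) lies 2 mm behind it; z points along the fingers, y is the line along which they close (so a half turn about z gives the same grasp; the last joint's range is limited). The gripper opens to 85 mm and grips with 20 to 120 N. Pads are 22 mm wide; open, the fingers measure 114 mm over their backs; the gripper's body (76 mm by 85 mm) begins 54 mm behind the grasp point. The pads swing forward as they close: fully open they stand 13 mm farther back than shut.
Start: joints at [1.076, 0.521, -0.036, 1.599, 0.021, 1.021, -0.113], TCP at [257.559, -569.455, 248.291] pointing down, gripper open.
Joint ranges: [-2.91, 2.91], [-0.3, 2.13], [-1.5, 1.42], [0.17, 2.43], [-1.26, 4.41], [0.16, 1.93], [-2.52, 2.52]. Speed limits (rad/s): [1.89, 1.89, 2.39, 2.39, 3.01, 3.01, 3.01].

INTERFACE

Orientations are given as a unit quaternion [x, y, z, w].
In Python, from rig import ctrl gives the robot as it stands.
- The arm moves only by the shell command python3 -m jog 'ROWS' [OPENING] [FORCE]. ROWS is a JSON object of lists of equal length, an entry for each row: "offset": the shift along the tool's x, y, z in cm, a list of three; "twist": the turn, a rotation vector about the tool's x, y, z in units of 8 degrees (1.0 is 8 degrees), a list of three. A call has 1 to 8 rows; each row shifts and turns the commanded pose from where the row before left it, along the tool's axes as they then stand; what a row does not reach is not made up. A row lasts 1/10 s, in which the tool goes at most 50 mm and 8.59 degrees, less where a joint would pass 70% of its speed; a pose out of reach is approached as far as the arm can. A call is refused whole if a number of a shift passes 5 or a number of a turn 1, either way. A call with a gripper value outside its range is refused whole. OPENING is the closure, from 0 (fully open) to 1 (shut), set as the call begins (- or left out, the last holds). The fingers move at their own pace and stop on an object; FORCE is the grip in N (left out, the last holds). Time passes only in rows, so rows that do not move let the fingers close. It gives the time, the measured TCP pose, the force, the opening and the grip force at its end, in the units of the state.
- ctrl.get_state(): the state, without advancing time (a new reading comes with each control period).
- ctrl.grab_frame(name): name is "side" or "top" or "wrist"; returns a dict with "frame" (384x512x3 uint8, blue, green, red), "fovy" (degrees; the focal length in pixels is half the picture's height over the tangent of half this angle, whatever the lens; pixels are square), "cx", "cy" (the principal point, pixels), "position" and "attitude" of the camera in the world. Camera axes: x right, y down, z forward; pixel columns grow to the right and rows downward; lengths in mm; the calibration is good to about 2 mm. A picture is of the moment at which its call begins. There is no depth.
- ctrl.hand_in(): hands the job in; it is judged then, once.
The state is a dict: "time": time; "qpos": joint angles; "joint_velocities": joint speeds; "joint_efforts": joint torques, N m; "position": TCP position; "tool_rot": TCP orientation; "ft_force": force on the tool from outside, world axes, zero at the start; "torque": the same for the moment, N m; "grip_width": finger opening in mm; "grip_force": force on a finger pad.
Only numpy, scipy, OpenCV 4.12 (cv2) and the standard library are available. Lean on these libraries where they do the work, as an engineer would, in place of code of your own. Each camera call takes 0.05 s, during which the arm holds its last target. There are 200 camera calls.

## Working session

There is one attempt and no reset: what is moved stays moved. The work goes in short steps, Python scripts to look and compute and a shell command to move; the robot and the scene stay as the last step left them, time stands still between calls to the robot, and variables do not carry over. Pictures are saved under pics/ and viewed, at most 10 in all, crops included, and the job is handed in when it is done.

```bash
mkdir -p pics; ls
cat > h.py <<'E'
import numpy as np,cv2,json,pickle
from scipy.spatial.transform import Rotation as R
from rig import ctrl
def snap(n,tag):
    f=ctrl.grab_frame(n); pickle.dump(f,open(f'{tag}.pkl','wb')); cv2.imwrite(f'pics/{tag}.png',f['frame']); return f
def ld(tag): return pickle.load(open(f'{tag}.pkl','rb'))
def Rm(f):
    a=np.array(f['attitude'],float); return R.from_quat(a).as_matrix() if a.size==4 else a.reshape(3,3)
def ray(f,u,v):
    F=f['frame'].shape[0]/2/np.tan(np.radians(f['fovy'])/2)
    d=Rm(f)@np.array([(u-f['cx'])/F,(v-f['cy'])/F,1]); return np.array(f['position'],float),d
def atz(f,u,v,z):
    p,d=ray(f,u,v); return p+d*(z-p[2])/d[2]
def proj(f,P):
    F=f['frame'].shape[0]/2/np.tan(np.radians(f['fovy'])/2)
    c=Rm(f).T@(np.array(P,float)-np.array(f['position'],float)); return F*c[0]/c[2]+f['cx'],F*c[1]/c[2]+f['cy']
E
python3 - <<'E'
from h import *
for n in ['top','side']:
    f=snap(n,n+'0'); print(n,f['position'],Rm(f).round(3).tolist(),f['fovy'],f['cx'],f['cy'])
print(ctrl.get_state())
E
```

```text
pics
top [ 429.41751713  103.76707655 1456.89687676] [[-0.009, -0.992, 0.128], [-1.0, 0.008, -0.011], [0.01, -0.128, -0.992]] 44.96988559846736 252.05207647232504 192.21634991083218
side [  76.56594277 1232.77095522  766.00223244] [[-0.914, -0.198, 0.354], [-0.405, 0.401, -0.821], [0.021, -0.894, -0.447]] 44.56431507704788 250.12508538867647 186.67921075043193
{'time': 0.1, 'qpos': array([ 1.07579443,  0.52194225, -0.03633606,  1.59991155,  0.02122695,
        1.02110508, -0.11278332]), 'joint_velocities': array([ 1.71313119e-03, -8.61113016e-04,  1.77345285e-03,  9.03678674e-05,
        2.21608168e-03, -8.43296508e-04,  1.46300321e-03]), 'joint_efforts': array([ 5.38231383e-03, -9.28501296e+01,  1.98555976e+00, -3.70533836e+01,
        1.83613779e-02,  5.36530861e-03, -1.28978404e-04]), 'position': array([ 257.44765462, -569.22152567,  247.80489344]), 'tool_rot': array([ 9.77524677e-01,  2.10820457e-01, -1.45107601e-04, -4.68264911e-04]), 'ft_force': array([-0.76407307, -0.17512091,  0.60199897]), 'torque': array([-0.00214152,  0.04469498, -0.009151  ]), 'grip_force': 0.0, 'grip_width': 85.48434193839913}
```

View pics/top0.png

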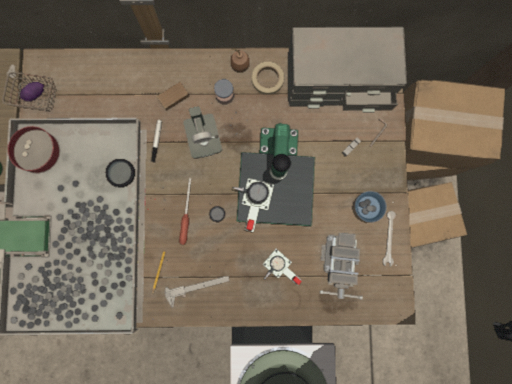

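View pics/side0.png

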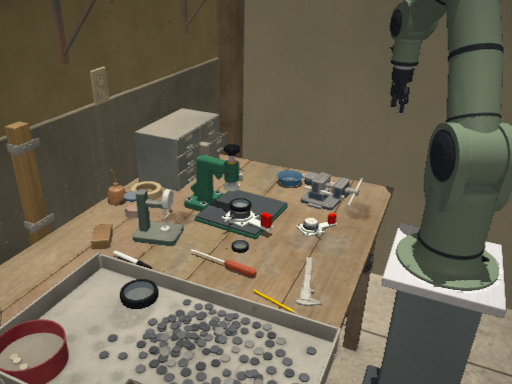

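The top view shows the press with its knob near (281,165), the large nest on the bed with its dial near (258,193) and red block near (251,225). The small look-alike nest is at (277,264). The side view agrees with this. I'll enlarge both.

Run:
```python
from h import *
a=ld('top0')['frame'][115:240,225:325]; b=ld('side0')['frame'][135:245,175:305]
a=cv2.resize(a,(400,500),interpolation=cv2.INTER_CUBIC); b=cv2.resize(b,(390,330),interpolation=cv2.INTER_CUBIC)
c=np.zeros((500,790,3),np.uint8); c[:,:400]=a; c[:330,400:]=b
cv2.imwrite('pics/c1.png',c)
```

```text
(no output)
```

View pics/c1.png

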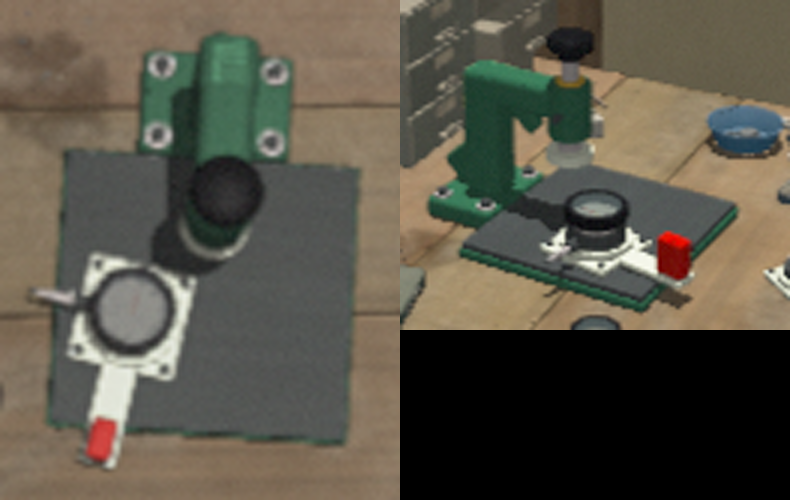

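Run:
```python
from h import *
f=ld('top0'); s=ld('side0')
c=lambda x,y:(225+(x-1.5)/4,115+(y-1.5)/4)
cs=lambda x,y:(175+(x-401)/3,135+(y-1)/3)
P=[atz(f,*c(*q),18) for q in [(65,150),(358,168),(344,443),(50,425)]]
print('bed',np.round(P,1).tolist())
def tri(a,b):
    p,d=ray(f,*a);q,e=ray(s,*b)
    t=np.linalg.lstsq(np.c_[d,-e],q-p,rcond=None)[0]; A=p+t[0]*d;B=q+t[1]*e; return ((A+B)/2).round(1),np.linalg.norm(A-B).round(1)
print('knob',atz(f,*c(226,191),218),tri(c(226,191),cs(570,43)))
print('bezel',atz(f,*c(133,310),72),tri(c(133,310),cs(597,207)))
for im,n in ((f,'t'),(s,'s')):
    a=im['frame'].astype(int); m=((a[...,2]>130)&(a[...,1]<70)&(a[...,0]<70)).astype(np.uint8)
    k,l,st,ce=cv2.connectedComponentsWithStats(m); print(n,[(st[i].tolist(),ce[i].round(1).tolist()) for i in range(1,k) if st[i][4]>8])
# axis from bed edges
P=np.array(P); ex=(P[0]+P[1]-P[2]-P[3]); ex/=np.linalg.norm(ex); ey=(P[0]+P[3]-P[1]-P[2]);print(np.degrees(np.arctan2(ex[1],ex[0])),np.degrees(np.arctan2(ey[1],ey[0]))-90)
m=P.mean(0); print('ram from bed', m+ex*42)
```

```text
bed [[743.7, 121.5, 18.0], [727.6, -110.1, 18.0], [510.4, -93.6, 18.0], [526.3, 134.4, 18.0]]
knob [670.84038545   9.83088887 218.        ] (array([670.7,   9.6, 216.6]), np.float64(0.8))
bezel [608.70286542  70.36556263  72.        ] (array([609.3,  70.2,  67. ]), np.float64(0.1))
t [([247, 220, 6, 10, 39], [249.2, 224.3]), ([293, 277, 8, 7, 24], [296.3, 280.3])]
s [([261, 212, 11, 6, 44], [265.9, 214.6]), ([329, 213, 7, 4, 20], [332.0, 214.6])]
-3.8795204360308855 -3.974540469856777
ram from bed [668.87868385  10.20649079  18.        ]
```

```bash
python3 -m jog '{"offset":[[2,-2,0],[3.2,-3.1,0],[3.2,-3.1,0],[3.2,-3.1,0],[3.2,-3.1,0],[3.2,-3.1,0],[3.2,-3.1,0],[3.2,-3.1,0]],"twist":[[0,0,0],[0,0,0],[0,0,0],[0,0,0],[0,0,0],[0,0,0],[0,0,0],[0,0,0]]}' 0; python3 -m jog '{"offset":[[3.2,-3.1,0],[3.2,-3.1,0],[3.2,-3.1,0],[3.2,-3.1,0],[3.2,-3.1,0],[3.2,-3.1,0],[3.2,-3.1,0],[2,-2,0]],"twist":[[0,0,0],[0,0,0],[0,0,0],[0,0,0],[0,0,0],[0,0,0],[0,0,0],[0,0,0]]}'; python3 -m jog '{"offset":[[0,0,0],[0,0,0],[0,0,0],[0,0,0],[0,0,0],[0,0,0]],"twist":[[0,0,1],[0,0,1],[0,0,1],[0,0,1],[0,0,0.7],[0,0,0]]}'
python3 - <<'E'
from h import *
f=snap('wrist','w1'); print(f['position'],Rm(f).round(3).tolist(),f['fovy'],f['cx'],f['cy'])
s=ctrl.get_state(); print(s['position'],R.from_quat(s['tool_rot']).as_matrix().round(3).tolist(),s['ft_force'],s['time'])
E
```

```text
time: 0.9
position: [382.4, -251.2, 248.3]
tool_rot: [0.978, 0.211, -0.0, 0.0]
ft_force: [1.3, -0.4, 0.4]
grip_width: 85.3
grip_force: 0.0
time: 1.7
position: [507.4, 66.8, 248.2]
tool_rot: [0.977, 0.212, 0.0, -0.0]
ft_force: [-0.5, -0.3, 0.6]
grip_width: 85.2
grip_force: 0.0
time: 2.3
position: [506.7, 63.6, 248.1]
tool_rot: [0.993, -0.116, -0.0, 0.0]
ft_force: [-0.2, -0.1, -0.9]
grip_width: 85.5
grip_force: 0.0
[581.06297682  44.71090344 373.97897225] [[-0.23, -0.928, -0.292], [-0.973, 0.219, 0.069], [-0.0, 0.3, -0.954]] 58.284486168948206 253.99898770819806 191.59680703168337
[506.74190021  63.66317526 248.16490606] [[0.974, -0.227, -0.0], [-0.227, -0.974, -0.0], [-0.0, 0.0, -1.0]] [-0.08473534  0.27465111  0.13985333] 2.35
```

View pics/w1.png

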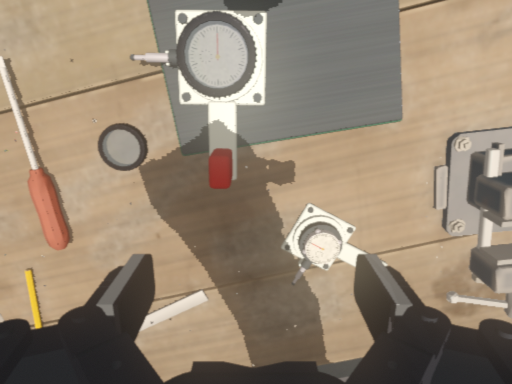

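The nest is upright in the view, with the dial hub near (217,55) and the red block at x 209-232, y 149-188. The jaws lie below it and are roughly square to it.

Run:
```python
from h import *
f=ld('w1'); a=f['frame'].astype(int)
print([a[y,220].tolist() for y in range(144,194,3)])
m=((a[...,2]>100)&(a[...,1]<70)&(a[...,0]<70)); m[:,260:]=0; m[:140]=0;m[195:]=0;m[:,:200]=0
for y in range(146,192,4):
    x=np.where(m[y])[0]; print(y,x.min() if len(x) else 0,x.max() if len(x) else 0)
D=atz(f,217,55,60); print('dial',D, 'bez',atz(f,216.5,54.5,70))
# white plate hull
w=(a.min(2)>185).astype(np.uint8); w[105:]=0; w[:,:170]=0; w[:,272:]=0
pts=np.argwhere(w)[:,::-1]; b=cv2.boxPoints(cv2.minAreaRect(pts.astype(np.float32)))
Q=np.array([atz(f,*p,26) for p in b]); print(Q.round(1).tolist(),'c',Q.mean(0), [round(float(np.linalg.norm(Q[i]-Q[i-1])),1) for i in range(4)],[round(float(np.degrees(np.arctan2(*(Q[i]-Q[i-1])[[1,0]]))),1) for i in range(4)])
for yaw in (-14,-13,-12,-11):
    t=np.radians(yaw);B=np.array([D[0]-100*np.cos(t),D[1]-100*np.sin(t),68.5]);
    c=[proj(f,B+np.array([i*16*np.cos(t)-j*10*np.sin(t),i*16*np.sin(t)+j*10*np.cos(t),0])) for i,j in((1,1),(1,-1),(-1,-1),(-1,1))]
    print(yaw,B.round(1),np.round(c,1).tolist())
```

```text
[[148, 162, 166], [144, 158, 164], [62, 73, 132], [60, 70, 131], [58, 68, 141], [57, 67, 149], [57, 66, 149], [54, 63, 148], [52, 61, 148], [50, 59, 147], [48, 57, 147], [47, 55, 146], [44, 52, 145], [43, 51, 145], [42, 49, 141], [69, 86, 111], [72, 90, 107]]
146 0 0
150 0 0
154 213 229
158 210 230
162 209 230
166 209 231
170 209 231
174 209 231
178 209 230
182 209 230
186 210 229
190 0 0
dial [610.65831665  70.04558252  60.        ] bez [610.18041165  69.53875694  70.        ]
[[659.4, 100.0, 26.0], [640.6, 20.4, 26.0], [559.8, 38.7, 26.0], [580.1, 124.6, 26.0]] c [609.9834861   70.90419908  26.        ] [83.1, 81.8, 82.9, 88.3] [-17.2, -103.3, 167.3, 76.7]
-14 [513.6  94.2  68.5] [[206.8, 154.3], [229.0, 154.6], [229.3, 188.6], [207.8, 188.4]]
-13 [513.2  92.5  68.5] [[208.4, 154.5], [230.6, 154.4], [231.5, 188.4], [209.9, 188.6]]
-12 [512.8  90.8  68.5] [[210.0, 154.7], [232.3, 154.2], [233.7, 188.2], [212.1, 188.7]]
-11 [512.5  89.1  68.5] [[211.7, 154.8], [233.9, 154.0], [235.9, 188.0], [214.3, 188.8]]
```

```bash
python3 -m jog '{"offset":[[0,-1.5,0],[0,-1.5,0],[0,0,3.5],[0,0,4],[0,0,4],[0,0,4],[0,0,3],[0,0,1.1]],"twist":[[0,0,0],[0,0,0],[0,0,0],[0,0,0],[0,0,0],[0,0,0],[0,0,0],[0,0,0]]}'; python3 -m jog '{"offset":[[0,0,0],[0,0,0],[0,0,0],[0,0,0],[0,0,0],[0,0,0],[0,0,0],[0,0,0]],"twist":[[0,0,0],[0,0,0],[0,0,0],[0,0,0],[0,0,0],[0,0,0],[0,0,0],[0,0,0]]}' 1 30
python3 - <<'E'
from h import *
snap('wrist','w2');s=ctrl.get_state(); print(s['position'],s['ft_force'],s['grip_width'],s['grip_force'])
E
```

```text
time: 3.15
position: [512.5, 93.8, 49.6]
tool_rot: [0.993, -0.114, -0.002, 0.0]
ft_force: [0.2, -0.1, -0.2]
grip_width: 85.6
grip_force: 0.0
time: 3.95
position: [514.3, 92.9, 53.2]
tool_rot: [0.993, -0.115, 0.001, -0.0]
ft_force: [-1.9, 1.1, 10.2]
grip_width: 19.6
grip_force: 35.7
[514.22341055  92.94634951  53.15798238] [-2.45805796 -0.51448601  9.96908113] 19.45932983854013 35.72951853275299
```

View pics/w2.png

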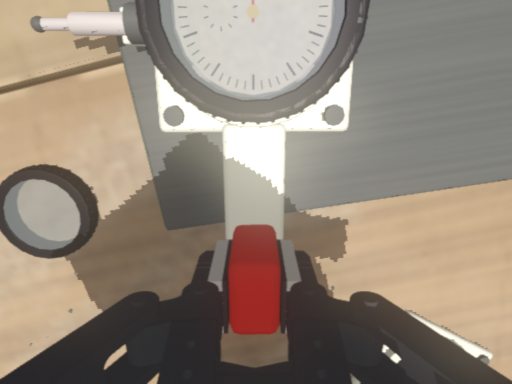

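The block is gripped centrally and the hub is at (253,11). The wrist camera sits about 77 mm ahead of the TCP at ram-head height, so it could hit the press. I'll check the dial position and joint 7 with a view to regripping a half turn round.

Run:
```python
from h import *
f=ld('w2'); print('dial',atz(f,253,11,60)); print(f['position'])
s=ctrl.get_state(); print(s['qpos'].round(3),R.from_quat(s['tool_rot']).as_matrix().round(3).tolist())
F=192/np.tan(np.radians(f['fovy']/2)); d=Rm(f); print('plate back edge', atz(f,255,131,26), 'block top back',atz(f,253,290,68.5))
```

```text
dial [609.61777137  69.58188817  60.        ]
[588.40687451  74.10169248 179.12721383]
[-0.194  0.663 -0.133  1.998  0.174  0.491 -2.255] [[0.973, -0.229, 0.001], [-0.229, -0.973, 0.0], [0.001, -0.001, -1.0]]
plate back edge [569.03727112  78.35872987  26.        ] block top back [517.74964671  91.1670096   68.5       ]
```

```bash
python3 -m jog '{"offset":[[0,0,0],[0,0,0],[0,0,0],[0,0,0],[0,0,-1],[0,0,-2],[0,0,-2],[0,0,-1]],"twist":[[0,0,0],[0,0,0],[0,0,0],[0,0,0],[0,0,0],[0,0,0],[0,0,0],[0,0,0]]}' 0
for i in 1; do python3 -m jog '{"offset":[[0,0,0],[0,0,0],[0,0,0],[0,0,0],[0,0,0],[0,0,0],[0,0,0],[0,0,0]],"twist":[[0,0,-1],[0,0,-1],[0,0,-1],[0,0,-1],[0,0,-1],[0,0,-1],[0,0,-1],[0,0,-1]]}'; python3 -m jog '{"offset":[[0,0,0],[0,0,0],[0,0,0],[0,0,0],[0,0,0],[0,0,0],[0,0,0],[0,0,0]],"twist":[[0,0,-1],[0,0,-1],[0,0,-1],[0,0,-1],[0,0,-1],[0,0,-1],[0,0,-1],[0,0,-1]]}'; python3 -m jog '{"offset":[[0,0,0],[0,0,0],[0,0,0],[0,0,0],[0,0,0],[0,0,0],[0,0,0],[0,0,0]],"twist":[[0,0,-1],[0,0,-1],[0,0,-1],[0,0,-1],[0,0,-1],[0,0,-1],[0,0,-0.5],[0,0,0]]}'; done
python3 - <<'E'
from h import *
s=ctrl.get_state(); M=R.from_quat(s['tool_rot']).as_matrix();print(s['position'],s['qpos'].round(2),M.round(3).tolist())
print('to block, tool cm',M.T@(np.array([513.2,92.9,s['position'][2]])-s['position'])/10)
E
```

```text
time: 4.8
position: [514.3, 92.8, 114.3]
tool_rot: [0.993, -0.116, 0.001, -0.0]
ft_force: [-0.5, 0.2, -0.3]
grip_width: 85.1
grip_force: 0.0
time: 5.6
position: [513.7, 92.6, 112.5]
tool_rot: [0.902, 0.431, 0.0, 0.0]
ft_force: [-0.3, 0.0, -0.3]
grip_width: 85.4
grip_force: 0.0
time: 6.4
position: [513.7, 92.6, 112.4]
tool_rot: [0.537, 0.844, -0.0, 0.0]
ft_force: [-0.1, -0.4, -0.9]
grip_width: 85.4
grip_force: 0.0
time: 7.2
position: [513.7, 92.5, 112.2]
tool_rot: [0.115, 0.993, -0.0, -0.0]
ft_force: [0.4, -1.2, 0.5]
grip_width: 85.3
grip_force: 0.0
[513.67060233  92.45082635 112.21534105] [ 0.38  0.74 -0.95  1.95  0.79  0.88  0.34] [[-0.974, 0.229, -0.0], [0.229, 0.974, -0.0], [0.0, -0.0, -1.0]]
to block, tool cm [5.60840553e-02 3.29668568e-02 1.88376322e-05]
```

```bash
python3 -m jog '{"offset":[[0,0,2],[0,0,2],[0,0,1.3],[0,0,0.5],[0,0,0]],"twist":[[0,0,0],[0,0,0],[0,0,0],[0,0,0],[0,0,0]]}' 0; python3 -m jog '{"offset":[[0,0,0],[0,0,0],[0,0,0],[0,0,0],[0,0,0],[0,0,0],[0,0,0],[0,0,0]],"twist":[[0,0,0],[0,0,0],[0,0,0],[0,0,0],[0,0,0],[0,0,0],[0,0,0],[0,0,0]]}' 1 30; python3 -m jog '{"offset":[[0,0,-0.1],[0,0,0],[0,0,0]],"twist":[[0,0,0],[0,0,0],[0,0,0]]}'
```

```text
time: 7.7
position: [513.6, 92.9, 54.1]
tool_rot: [0.116, 0.993, -0.0, -0.0]
ft_force: [0.4, -0.4, -0.2]
grip_width: 85.6
grip_force: 0.0
time: 8.5
position: [513.9, 92.8, 54.5]
tool_rot: [0.115, 0.993, 0.0, 0.0]
ft_force: [-0.9, -1.3, 6.0]
grip_width: 19.5
grip_force: 35.4
time: 8.8
position: [513.5, 92.6, 55.1]
tool_rot: [0.116, 0.993, -0.0, -0.0]
ft_force: [-0.1, -0.4, -3.2]
grip_width: 19.8
grip_force: 34.0
```

```bash
python3 -m jog '{"offset":[[-0.5,-0.3,0],[-0.9,-0.6,0],[-0.9,-0.6,0],[-0.9,-0.6,0],[-0.9,-0.6,0],[-0.9,-0.6,0],[-0.9,-0.6,0],[-0.5,-0.5,0]],"twist":[[0,0,0],[0,0,0],[0,0,0],[0,0,0],[0,0,0],[0,0,0],[0,0,0],[0,0,0]]}';python3 -m jog '{"offset":[[-0.5,-0.05,0],[-0.3,0,0],[0,0,0],[0,0,0]],"twist":[[0,0,0],[0,0,0],[0,0,0],[0,0,0]]}'
python3 - <<'E'
from h import *
t=snap('top','t3');s=snap('side','s3'); st=ctrl.get_state(); print(st['position'],st['ft_force'])
a=cv2.resize(t['frame'][130:230,235:325],(360,400),interpolation=cv2.INTER_CUBIC); b=cv2.resize(s['frame'][135:245,180:285],(420,440),interpolation=cv2.INTER_CUBIC)
c=np.zeros((440,780,3),np.uint8); c[:400,:360]=a; c[:,360:]=b
cv2.imwrite('pics/c3.png',c)
E
```

```text
time: 9.6
position: [566.7, 34.3, 55.2]
tool_rot: [0.116, 0.993, -0.0, 0.0]
ft_force: [-0.0, 0.4, -4.3]
grip_width: 19.4
grip_force: 34.0
time: 10.0
position: [573.5, 33.3, 55.3]
tool_rot: [0.115, 0.993, 0.0, -0.0]
ft_force: [1.0, 0.2, -4.9]
grip_width: 19.8
grip_force: 33.9
[573.45104362  33.21538325  55.33454263] [-0.21920416  0.02788696 -5.15161489]
```

View pics/c3.png

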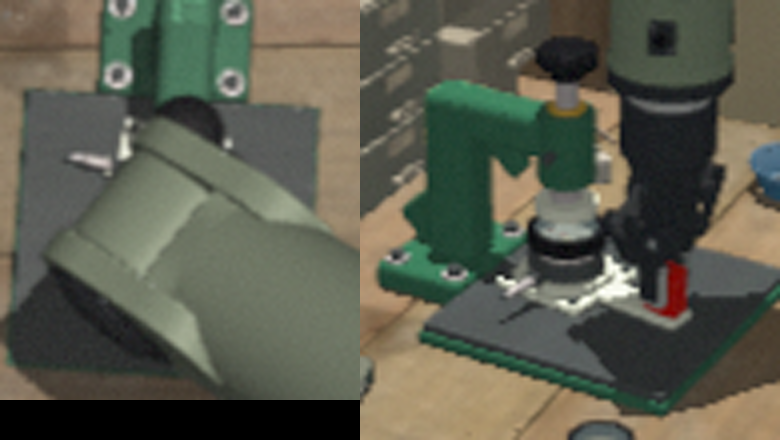

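The side view shows the bezel squarely below the die, both about column 567 of the crop. By dead reckoning the dial is at (670,10), on the ram axis. Now I'll release and rise.

```bash
python3 -m jog '{"offset":[[0,0,0.05],[0,0,0.05],[0,0,0],[0,0,0]],"twist":[[0,0,0],[0,0,0],[0,0,0],[0,0,0]]}'; python3 -m jog '{"offset":[[0,0,0],[0,0,0],[0,0,0],[0,0,0],[0,0,0],[0,0,-0.5],[0,0,-1.5],[0,0,-2]],"twist":[[0,0,0],[0,0,0],[0,0,0],[0,0,0],[0,0,0],[0,0,0],[0,0,0],[0,0,0]]}' 0;  python3 -m jog '{"offset":[[0.5,0,-3],[0.5,0,-3.5],[0,0,-3.5],[0,0,-3.5],[0,0,-3.5],[0,0,-2.5],[0,0,0]],"twist":[[0,0,0],[0,0,0],[0,0,0],[0,0,0],[0,0,0],[0,0,0],[0,0,0]]}' 1 60
python3 - <<'E'
from h import *
t=snap('top','t4');s=snap('side','s4'); st=ctrl.get_state(); print(st['position'],st['ft_force'])
M=R.from_quat(st['tool_rot']).as_matrix(); print(M.T@(np.array([670,10,290])-st['position'])/10)
a=cv2.resize(t['frame'][130:230,235:325],(360,400),interpolation=cv2.INTER_CUBIC); b=cv2.resize(s['frame'][135:245,180:285],(420,440),interpolation=cv2.INTER_CUBIC)
c=np.zeros((440,780,3),np.uint8); c[:400,:360]=a; c[:,360:]=b
cv2.imwrite('pics/c4.png',c)
E
```

```text
time: 10.5
position: [573.5, 33.2, 54.6]
tool_rot: [0.115, 0.993, 0.0, 0.0]
ft_force: [-4.8, 1.6, 5.1]
grip_width: 19.5
grip_force: 35.3
time: 11.3
position: [573.3, 33.0, 95.2]
tool_rot: [0.115, 0.993, 0.0, -0.0]
ft_force: [0.0, 0.2, -0.3]
grip_width: 85.5
grip_force: 0.0
time: 12.0
position: [564.6, 36.0, 293.5]
tool_rot: [0.115, 0.993, 0.0, 0.002]
ft_force: [0.3, -0.1, -0.8]
grip_width: 0.1
grip_force: 0.0
[563.73874808  35.17767318 290.14417449] [ 0.21230145 -0.69904403 -1.03020361]
[-10.92030169  -0.01348391   0.0269417 ]
```

View pics/c4.png

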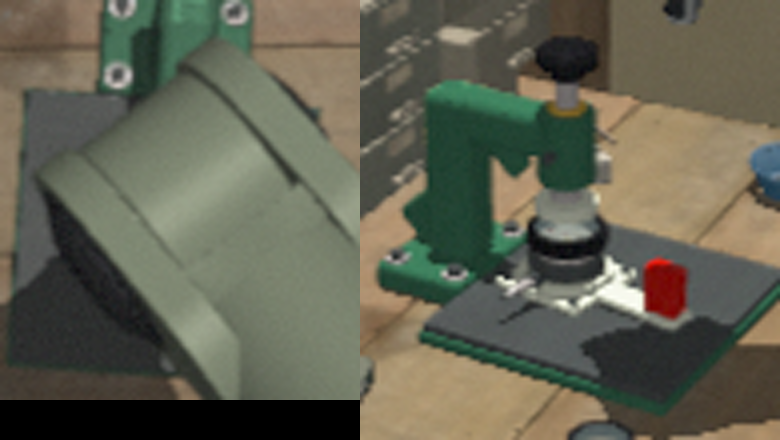

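The nest stayed put after release, with the bezel still loose and centred under the die at about column 567. Next I'll move over the knob with the jaws shut.

```bash
python3 -m jog '{"offset":[[-1.4,0,0],[-2.5,0,0],[-2.5,0,0],[-2.5,0,0],[-1.5,0,0],[-0.5,0,0],[0,0,0],[0,0,0]],"twist":[[0,0,0],[0,0,0],[0,0,0],[0,0,0],[0,0,0],[0,0,0],[0,0,0],[0,0,0]]}'; python3 -m jog '{"offset":[[0,0,1],[0,0,1],[0,0,1],[0,0,0.5],[0,0,0.3],[0,0,0.2],[0,0,0]],"twist":[[0,0,0],[0,0,0],[0,0,0],[0,0,0],[0,0,0],[0,0,0],[0,0,0]]}'
python3 - <<'E'
from h import *
s=snap('side','s5'); st=ctrl.get_state(); print(st['position'],st['ft_force'])
cv2.imwrite('pics/c5.png',cv2.resize(s['frame'][85:235,180:300],(480,600),interpolation=cv2.INTER_CUBIC))
E
```

```text
time: 12.9
position: [669.2, 10.6, 289.1]
tool_rot: [0.115, 0.993, -0.0, -0.0]
ft_force: [-0.4, 0.9, -0.5]
grip_width: 0.2
grip_force: 0.0
time: 13.6
position: [670.0, 10.2, 249.2]
tool_rot: [0.115, 0.993, 0.0, -0.0]
ft_force: [-0.1, 0.1, 0.2]
grip_width: -0.1
grip_force: 0.0
[670.02474033  10.26709544 249.42872188] [ 0.50654183  0.1340272  -0.37822909]
```

View pics/c5.png

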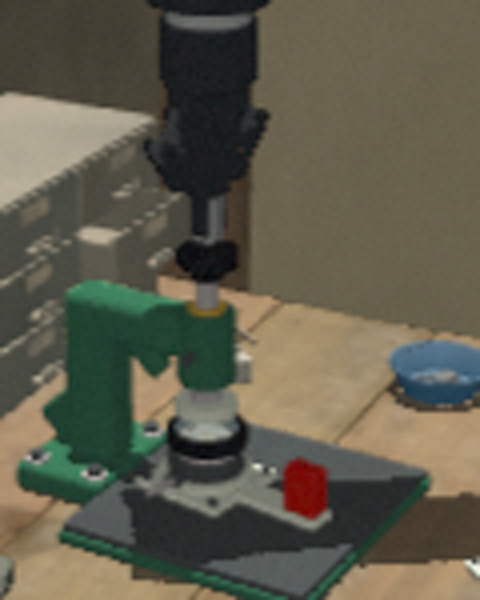

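The fingertips stand centred just above the knob (crop column 207), so I'll press slowly.

```bash
python3 -m jog '{"offset":[[0,0,0.2],[0,0,0.2],[0,0,0.2],[0,0,0.2],[0,0,0.2],[0,0,0]],"twist":[[0,0,0],[0,0,0],[0,0,0],[0,0,0],[0,0,0],[0,0,0]]}'; python3 -m jog '{"offset":[[0,0,0.1],[0,0,0.1],[0,0,0.1],[0,0,0.1],[0,0,0.1],[0,0,0.1],[0,0,0]],"twist":[[0,0,0],[0,0,0],[0,0,0],[0,0,0],[0,0,0],[0,0,0],[0,0,0]]}'
```

```text
time: 14.25
position: [670.1, 10.3, 239.2]
tool_rot: [0.115, 0.993, 0.0, 0.0]
ft_force: [2.6, -0.0, 3.2]
grip_width: -0.0
grip_force: 1.6
time: 14.95
position: [670.1, 10.3, 233.9]
tool_rot: [0.116, 0.993, 0.0, 0.0]
ft_force: [-0.5, -0.0, 11.1]
grip_width: 0.0
grip_force: 5.7
```

```bash
python3 -m jog '{"offset":[[0,0,0.1],[0,0,0.1],[0,0,0.1],[0,0,0]],"twist":[[0,0,0],[0,0,0],[0,0,0],[0,0,0]]}'; python3 -m jog '{"offset":[[0,0,0.1],[0,0,0.1],[0,0,0]],"twist":[[0,0,0],[0,0,0],[0,0,0]]}';python3 -m jog '{"offset":[[0,0,0.1],[0,0,0.1],[0,0,0]],"twist":[[0,0,0],[0,0,0],[0,0,0]]}'
```

```text
time: 15.35
position: [670.1, 10.3, 230.6]
tool_rot: [0.115, 0.993, 0.0, 0.0]
ft_force: [1.9, 1.3, 5.8]
grip_width: 0.2
grip_force: 2.8
time: 15.65
position: [670.1, 10.2, 228.3]
tool_rot: [0.115, 0.993, 0.0, 0.0]
ft_force: [3.1, 0.3, 5.2]
grip_width: 0.1
grip_force: 2.3
time: 15.95
position: [670.1, 10.3, 226.3]
tool_rot: [0.115, 0.993, 0.0, 0.0]
ft_force: [4.3, 1.2, 4.7]
grip_width: -0.3
grip_force: 2.4
```

Snapped. Now I'll build up the holding force gently.

```bash
python3 -m jog '{"offset":[[0,0,0.05],[0,0,0.05],[0,0,0]],"twist":[[0,0,0],[0,0,0],[0,0,0]]}';python3 -m jog '{"offset":[[0,0,0.05],[0,0,0],[0,0,0]],"twist":[[0,0,0],[0,0,0],[0,0,0]]}'
```

```text
time: 16.25
position: [670.1, 10.3, 226.1]
tool_rot: [0.116, 0.993, -0.0, 0.0]
ft_force: [-0.8, 0.0, 12.8]
grip_width: -0.1
grip_force: 6.7
time: 16.55
position: [670.1, 10.3, 226.1]
tool_rot: [0.116, 0.993, -0.0, 0.001]
ft_force: [-1.9, -0.3, 19.0]
grip_width: 0.2
grip_force: 9.5
```

```bash
python3 -m jog '{"offset":[[0,0,0.05],[0,0,0],[0,0,0],[0,0,0],[0,0,0],[0,0,0]],"twist":[[0,0,0],[0,0,0],[0,0,0],[0,0,0],[0,0,0],[0,0,0]]}'
python3 - <<'E'
from h import *
s=snap('side','s6'); st=ctrl.get_state(); print(st['position'],st['ft_force'])
cv2.imwrite('pics/c6.png',cv2.resize(s['frame'][135:225,190:280],(540,540),interpolation=cv2.INTER_CUBIC))
E
```

```text
time: 17.15
position: [670.2, 10.3, 226.0]
tool_rot: [0.116, 0.993, -0.0, 0.001]
ft_force: [-5.0, -1.6, 24.4]
grip_width: 0.0
grip_force: 12.4
[670.15457389  10.30300455 226.01864194] [-3.44894446 -0.98544603 24.69137218]
```

View pics/c6.png

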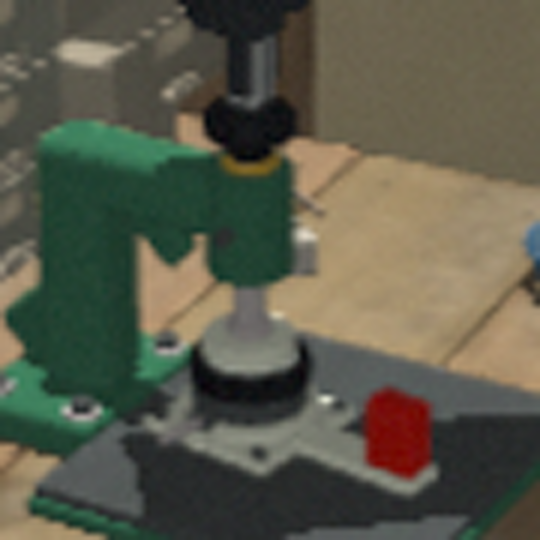

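The bezel is seated and level under the die, which is at about (250,360) in the crop, and the push is steady at 24 N. I'll hand in now.

```bash
python3 -c "
from rig import ctrl
print(ctrl.hand_in())"
```

```text
the job is handed in; nothing more can be done
None
```

Job handed in: by dead reckoning the dial is under the ram to within about 2 mm, the bezel has snapped home and looks level, and the arm is holding the knob down with about 24 N; the hand-in returned no verdict.

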